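# Change over the tofu pans

### The arm

A 7-joint arm with a two-finger parallel gripper is mounted at the origin on the work surface. World frame = base frame: x ahead of the robot, y to its left, z up, the work surface at z = 0. Lengths are in m, angles in rad, forces in N, time in s.
With the tool pointing down it reaches from about 0.425 to 0.95 m from the base axis. Payload 4.7 kg.
Tool frame: the origin (TCP) lies at the very end of the fingers, on their centre line; the grasp point (between the pads) lies 19 mm behind it; z points along the fingers, y is the line along which they close (so a half turn about z gives the same grasp; the last joint's range is limited). The gripper opens to 87 mm and grips with 3 to 60 N. Pads are 19 mm wide; open, the fingers measure 117 mm over their backs; the gripper's body (75 mm by 190 mm) begins 51 mm behind the grasp point.
Start: joints at [-1.378, 0.469, -0.049, 1.532, 0.024, 1.141, -0.082], TCP at [0.148, 0.658, 0.223] pointing down, gripper open.
Joint ranges: [-2.59, 2.59], [-0.33, 1.99], [-1.39, 1.29], [0.1, 2.45], [-1.04, 4.18], [0.21, 1.99], [-2.66, 2.66]. Speed limits (rad/s): [2.57, 2.57, 3.14, 3.14, 3.14, 3.14, 3.14].

### API

Orientations are given as a unit quaternion [w, x, y, z].
In Python, from bench import manip, vision gives the robot as it stands.
- The arm moves only by the shell command python3 -m jog 'ROWS' [OPENING] [FORCE]. ROWS is JSON, one flat list of numbers, 6 for each row, row after row: the shift along the tool's x, y, z in cm, then the turn, a rotation vector about the tool's x, y, z in rad. A call has 1 to 10 rows; each row shifts and turns the commanded pose from where the row before left it, along the tool's axes as they then stand; what a row does not reach is not made up. A row lasts 1/12 s, in which the tool goes at most 41.7 mm and 7.16 degrees, less where a joint would pass 70% of its speed; a pose out of reach is approached as far as the arm can. A call is refused whole if a number of a shift passes 4.17 or a number of a turn 0.125, either way. A call with a gripper value outside its range is refused whole. OPENING is the closure, from 0 (fully open) to 1 (shut), set as the call begins (- or left out, the last holds). The fingers move at their own pace and stop on an object; FORCE is the grip in N (left out, the last holds). Time passes only in rows, so rows that do not move let the fingers close. It gives the time, the measured TCP pose, the force, the opening and the grip force at its end, in the units of the state.
- manip.sense(): the state, without advancing time (a new reading comes with each control period).
- vision.camera(name): name is "scene" or "top" or "wrist"; returns (picture, depth): 384x512x3 uint8, blue, green, red; 384x512 float32, m along the optical axis (not along the pixel's ray), 0 where there is no reading.
- vision.calibration(name): a dict with "mtx" (3x3 intrinsics, pixels), "k1" (the pictures are not rectified: a ray, as slopes to the right and down, at radius r is drawn at 1 + k1 r^2 times it, then the intrinsics apply), "R" (3x3) and "t" (3): a world point X has camera coordinates R X + t; the wrist camera has in their place "T_tool_cam" (4x4, takes a point from camera to tool coordinates, whose origin is the TCP and whose axes are the flange's). Camera axes: x right, y down, z forward; pixel columns grow to the right and rows downward; lengths in m; the calibration is good to about 2 mm. A picture is of the moment at which its call begins: read the wrist's pose just before it. calibration takes no time and is no camera call.
- manip.sign_off(): hands the job in; it is judged then, once.
The state is a dict: "time_s": time; "joint_pos": joint angles; "joint_vel": joint speeds; "joint_efforts": joint torques, N m; "position": TCP position; "orientation": TCP orientation; "wrist_force": force on the tool from outside, world axes, zero at the start; "moment": the same for the moment, N m; "opening": opening from 0.0 (shut) to 1.0 (fully open); "grasp_force": force on a finger pad.
Only numpy, scipy, OpenCV 4.12 (cv2) and the standard library are available. Lean on these libraries where they do the work, as an engineer would, in place of code of your own. Each camera call takes 0.05 s, during which the arm holds its last target. There are 200 camera calls.

### The job

Serving moves from the open tofu pan to the covered one: fold the open pan's hinged half-lid back over so that it covers the pan fully, and fold the covered pan's hinged half-lid right over its hinge until it lies flat on the fixed half. Push the leaves over with the fingertips, never pinching them, and do not slam them; leave everything else on the counter where it is.

Things in the scene. Friction and masses are not known exactly. Their poses are not given: they have to be found in the camera images.
- used_lid (a joint): angle of the used pan's hinged half-lid (leaf), rad: 0 = flat on the pan, covering its left half; 1.57 = upright; 3.14 = folded over, flat on the fixed half. It starts open, between about 2.35 and 3.1. Two last blocks of tofu inside. The hinge is stiff (0.17 N m friction, leaf 130 g): the leaf stays where it is left, never falls by itself, and needs about 2 N upwards at its lip to start moving.
- used_spine (a point): middle of the used lid's hinge pin, on its axis, 89.5 mm above the counter, fixed to the pan. x along the pin, y to the side that the leaf covers when closed (left), z up. The leaf points from the pin along cos(angle) y + sin(angle) z; it is 4 mm thick, its faces 0.5 and 4.5 mm from the axis (below it at angle 0, above it at 3.14).
- used_lip (a point): middle of the outer end of the used leaf's finger lip, 158 mm from the pin; moves with the leaf, y outward, x along the pin. White leaf: 158 mm along the pin, 135 mm out from it; the lip is an 80 mm wide tongue from 135 to 158 mm. A 6 mm bead under the leaf ends 112 mm from the pin. Flat on either side, the lip overhangs the stand by 20 mm, free beneath.
- fresh_lid (a joint): angle of the fresh pan's hinged half-lid (leaf), rad: 0 = flat on the pan, covering its left half; 1.57 = upright; 3.14 = folded over, flat on the fixed half. It starts closed (0 to 0.03). Full of tofu. The hinge is stiff (0.17 N m friction, leaf 130 g): the leaf stays where it is left, never falls by itself, and needs about 2 N upwards at its lip to start moving.
- fresh_spine (a point): middle of the fresh lid's hinge pin, on its axis, 89.5 mm above the counter, fixed to the pan. x along the pin, y to the side that the leaf covers when closed (left), z up. The leaf points from the pin along cos(angle) y + sin(angle) z; it is 4 mm thick, its faces 0.5 and 4.5 mm from the axis (below it at angle 0, above it at 3.14).
- fresh_lip (a point): middle of the outer end of the fresh leaf's finger lip, 158 mm from the pin; moves with the leaf, y outward, x along the pin. White leaf: 158 mm along the pin, 135 mm out from it; the lip is an 80 mm wide tongue from 135 to 158 mm. A 6 mm bead under the leaf ends 112 mm from the pin. Flat on either side, the lip overhangs the stand by 20 mm, free beneath.
- stand: steel countertop stand, 372 mm (x) by 277 mm (y), 83 mm high, with two steel pans dropped in side by side, each 162 by 265 mm, 176 mm apart along the stand's x; which of the two is the nearer one varies. Origin: on the counter under its centre; y to the left. Fixed to the counter, as are the pans.
- dish: small white ceramic bowl, 92 mm across, 40 mm high, standing to the left of the stand. Origin: centre of its underside. Leave alone
- jar: low amber glass jar with a steel cap, 60 mm across, 68 mm high, standing to the right of the stand. Origin: centre of its underside. Leave alone
- ladle: long serving spoon with a wooden handle, about 270 mm, lying on the counter well to the right of the stand. Leave alone
- sauce: green glass bottle, 54 mm across, 150 mm high, well to the right of the stand, towards its far end. Origin: centre of its underside. Leave alone
- tumbler: steel cup, 72 mm across, 90 mm high, to the left of the stand's near end. Origin: centre of its underside. Leave alone
- cleaver: cleaver lying flat on the wooden chopping board to the left, about 300 mm long. Leave alone

How it is judged:
At the end, for the whole second after the job is handed in: the leaf of the pan that was open lies flat on its pan and the leaf of the pan that was covered lies flat on its fixed half, each within 0.08 rad (about 12 mm at the lip) and at rest; the other things on the counter are within 25 mm of where they stood (value of joint used_lid below 0.08 rad and value of joint fresh_lid above 3.0616 rad and velocity of joint used_lid between -0.05 and 0.05 rad/s and velocity of joint fresh_lid between -0.05 and 0.05 rad/s and distance of each of dish, jar, ladle, sauce, tumbler, cleaver from where it was at the start of the episode below 0.025 m); the robot touches nothing.
It fails at once if a leaf is pinched between the fingers ((x of the grasp point in the frame of used_lip between -0.085 and 0.085 m and y of the grasp point in the frame of used_lip between -0.15 and 0.007 m and z of the grasp point in the frame of used_lip between -0.004 and 0.004 m and contact force between the fingers and used_lid above 1 N) or (x of the grasp point in the frame of fresh_lip between -0.085 and 0.085 m and y of the grasp point in the frame of fresh_lip between -0.15 and 0.007 m and z of the grasp point in the frame of fresh_lip between -0.004 and 0.004 m and contact force between the fingers and fresh_lid above 1 N)).
It fails at once if a leaf is slammed (turns faster than 6 rad/s) (velocity of joint any of used_lid, fresh_lid above 6 rad/s or velocity of joint any of used_lid, fresh_lid below -6 rad/s).
It fails at once if something else on the counter is moved by more than 25 mm (distance of any of dish, jar, ladle, sauce, tumbler, cleaver from where it was at the start of the episode above 0.025 m).
It also fails if it takes over 51 s, if anything falls off the work surface, if the arm or the gripper's body presses on something with over 40 N, if the wrist force passes 120 N, or if a joint passes its speed limit or range.

## Working session

There is one attempt and no reset: what is moved stays moved. The work goes in short steps, Python scripts to look and compute and a shell command to move; the robot and the scene stay as the last step left them, time stands still between calls to the robot, and variables do not carry over. Pictures are saved under pics/ and viewed, at most 10 in all, crops included, and the job is handed in when it is done.

```bash
ls; mkdir -p pics
python3 - <<'E'
from bench import manip, vision
import cv2, numpy as np
s=manip.sense(); print({k:np.round(v,3).tolist() for k,v in s.items()})
a,d=vision.camera("top"); b,e=vision.camera("scene")
np.savez('a.npz',a=a,d=d,b=b,e=e)
cv2.imwrite('pics/top.png',a); cv2.imwrite('pics/scene.png',b)
for n in("top","scene","wrist"): print(vision.calibration(n))
E
```

```text
pics
{'time_s': 0.0, 'joint_pos': [-1.378, 0.469, -0.049, 1.534, 0.024, 1.141, -0.082], 'joint_vel': [-0.003, -0.0, -0.001, 0.001, 0.001, 0.001, 0.001], 'joint_efforts': [0.0, -50.797, -0.081, -23.616, -0.061, 0.038, 0.0], 'position': [0.148, 0.658, 0.221], 'orientation': [-0.0, 0.111, 0.994, -0.001], 'wrist_force': [0.605, -0.336, 0.514], 'moment': [0.021, 0.005, 0.002], 'grasp_force': 0.0, 'opening': 0.999}
{'mtx': array([[482.55686667,   0.        , 261.31537466],
       [  0.        , 482.55686667, 193.84936329],
       [  0.        ,   0.        ,   1.        ]]), 'k1': 0.06059459258244888, 'R': array([[ 0.00669718, -0.99997577, -0.00189868],
       [-0.97882176, -0.00616698, -0.20462141],
       [ 0.20460475,  0.00322885, -0.97883935]]), 't': array([0.03640185, 0.49048746, 1.43237115])}
{'mtx': array([[433.95028977,   0.        , 257.16531829],
       [  0.        , 433.95028977, 190.40048723],
       [  0.        ,   0.        ,   1.        ]]), 'k1': -0.16692145456551816, 'R': array([[-0.09497166,  0.99544897, -0.00785741],
       [ 0.70133665,  0.06130586, -0.71018905],
       [-0.70647525, -0.07295853, -0.70396716]]), 't': array([-7.10104510e-06, -2.90519335e-01,  1.85014815e+00])}
{'mtx': array([[292.86565785,   0.        , 255.41261733],
       [  0.        , 292.86565785, 187.74937826],
       [  0.        ,   0.        ,   1.        ]]), 'k1': -0.009131302200535797, 'T_tool_cam': array([[-4.04184001e-04, -9.63519468e-01, -2.67637947e-01,
         7.38782056e-02],
       [ 9.99999754e-01, -2.35778695e-04, -6.61365625e-04,
         4.71020582e-04],
       [ 5.74135330e-04, -2.67638148e-01,  9.63519326e-01,
        -1.62679612e-01],
       [ 0.00000000e+00,  0.00000000e+00,  0.00000000e+00,
         1.00000000e+00]])}
```

View pics/top.png

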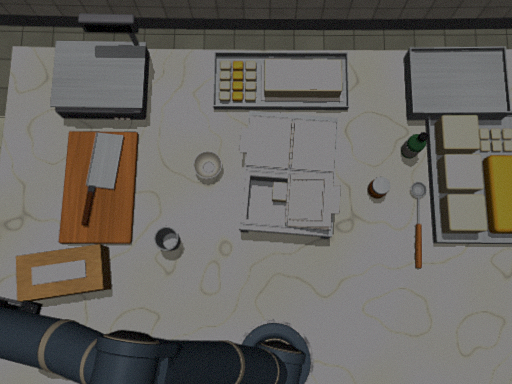

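View pics/scene.png

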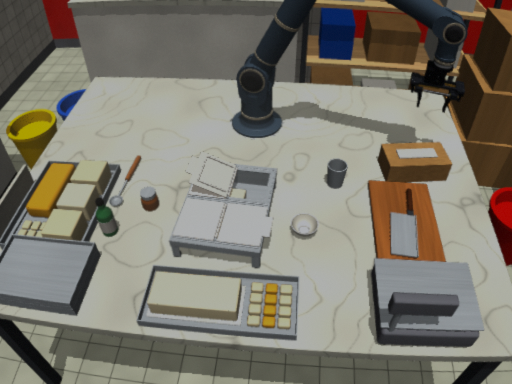

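The used (open) pan is the near one: its hinge is at about top px (288,203), with the leaf tilted to the right. The fresh pan is the far one, with its lip on the left near (241,143). I'll measure from depth.

```bash
cat > h.py <<'E'
import numpy as np, cv2
from bench import manip, vision
def cloud(name,d):
    c=vision.calibration(name); K=c['mtx']
    v,u=np.mgrid[0:384,0:512]
    p=np.stack([u,v],-1).reshape(-1,1,2).astype(float)
    n=cv2.undistortPoints(p,K,np.array([c['k1'],0,0,0,0.])).reshape(384,512,2)
    P=np.dstack([n*d[...,None],d])
    W=(P-c['t'])@c['R'] if 'R' in c else P
    W[d<=0]=np.nan
    return W
E
python3 - <<'E'
from h import *
z=np.load('a.npz'); W=cloud('top',z['d']); V=cloud('scene',z['e'])
np.savez('w.npz',W=W,V=V)
def near(px):
    for n,(u,v) in px.items(): print(n,np.round(W[v,u],3))
near(dict(lid=(265,145),fix=(315,145),lip=(243,145),leaf=(315,200),fixn=(300,225),counter=(200,230),dish=(208,166),jar=(379,187),tumb=(168,240),sauce=(412,148)))
# top surfaces height 0.08-0.1
for nm,C in(('top',W),('scene',V)):
    P=C.reshape(-1,3); m=(P[:,2]>.075)&(P[:,2]<.1)&(P[:,0]>.3)&(P[:,0]<.95)&(abs(P[:,1]+.08)<.25)
    Q=P[m]; r=cv2.minAreaRect((Q[:,:2]*1000).astype(np.float32)); print(nm,m.sum(),r)
    q=Q[:,:2]; 
    h=(P[:,2]>.105)&(P[:,0]>.3)&(P[:,0]<.95)&(P[:,1]>-.33)&(P[:,1]<.05)&(P[:,2]<.3); L=P[h]
    print(h.sum(),L.min(0),L.max(0))
    c=np.median(L,0); 
    for _ in range(3):
        U,S,Vt=np.linalg.svd(L-L.mean(0)); dd=(L-L.mean(0))@Vt[2]; L=L[abs(dd)<max(.004,2*dd.std()) ]
    n=Vt[2]*np.sign(Vt[2][2]); print('plane n',n,'mean',L.mean(0),'rms',dd.std(), 'tilt',np.arccos(n[2]),'yaw',np.arctan2(n[1],n[0]))
a=z['a'][95:250,215:365]; b=z['b'][140:275,160:290]
cv2.imwrite('pics/crop.png',np.hstack([cv2.resize(a,None,fx=3,fy=3,interpolation=2)[:400],cv2.resize(b,None,fx=2.7,fy=2.96,interpolation=2)[:400]]))
E
```

```text
lid [0.636 0.029 0.084]
fix [ 0.635 -0.123  0.09 ]
lip [0.634 0.096 0.089]
leaf [ 0.457 -0.116  0.13 ]
fixn [ 0.387 -0.074  0.107]
counter [ 0.385  0.231 -0.004]
dish [0.588 0.21  0.012]
jar [ 0.51  -0.317  0.07 ]
tumb [0.352 0.328 0.005]
sauce [ 0.626 -0.415  0.093]
top 7222 ((555.148681640625, -35.35023498535156), (296.3923034667969, 373.4737854003906), 85.80902099609375)
2053 [ 0.37937111 -0.18595231  0.10500825] [ 0.54224514 -0.0449677   0.15847736]
plane n [0.03105688 0.36432743 0.93075292] mean [ 0.45945945 -0.12023024  0.12758972] rms 0.002437270548611313 tilt 0.3743297240772178 yaw 1.485757496023517
scene 5592 ((553.7058715820312, -36.98301696777344), (299.3963317871094, 379.9641418457031), 85.98904418945312)
1213 [ 0.3759961  -0.18775957  0.10516041] [ 0.54577094 -0.04345363  0.15635907]
plane n [0.02721721 0.36453385 0.93079229] mean [ 0.46445526 -0.12034267  0.12748034] rms 0.0019518841010155055 tilt 0.3742220203712898 yaw 1.496271561913855
```

View pics/crop.png

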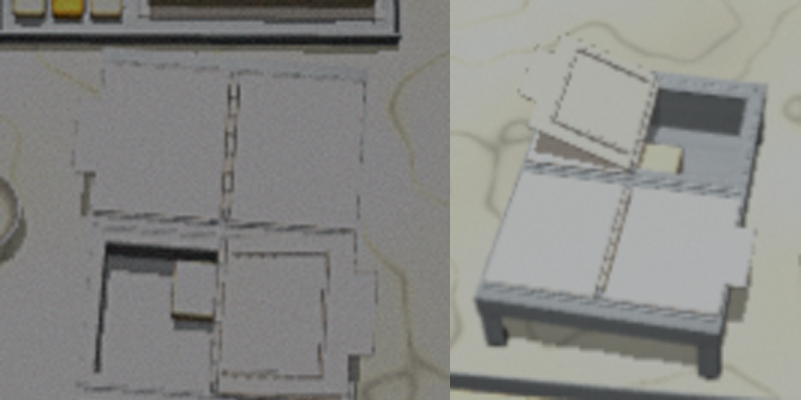

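Fresh lid is far and closed with its lip on the left. Used leaf is near, at about 2.77 rad, on the right. Next I'll fit the stand frame from the hinge pixels and write a planner.

```bash
cat >> h.py <<'E'
def ray(name,u,v,z):
    c=vision.calibration(name)
    n=cv2.undistortPoints(np.array([[[u,v]]],float),c['mtx'],np.array([c['k1'],0,0,0,0.]))[0,0]
    o=-c['R'].T@c['t']; g=c['R'].T@np.array([n[0],n[1],1]); return o+g*(z-o[2])/g[2]
E
python3 - <<'E'
from h import *
z=np.load('w.npz');W,V=z['W'],z['V']
for n,p in dict(top=[(292.7,118.3),(290.3,170),(289,173.3),(287,223)],scene=[(160+(628-450)/2.7,140+185/2.96),(160+(600-450)/2.7,140+295/2.96),(160+(655-450)/2.7,140+75/2.96),(160+(633-450)/2.7,140+168/2.96)]).items():
    for q in p: print(n,np.round(ray(n,*q,.0885),4))
# in stand frame with yaw -0.075: edge histograms
yaw=-.075; ex=np.array([np.cos(yaw),np.sin(yaw)]); ey=np.array([-ex[1],ex[0]])
for n,C in(('top',W),('scene',V)):
    P=C.reshape(-1,3); m=(P[:,2]>.07)&(P[:,2]<.1)&(P[:,0]>.3)&(P[:,0]<.95)&(abs(P[:,1]+.08)<.25)
    Q=P[m,:2]; a=Q@ex; b=Q@ey
    print(n,'x',np.percentile(a,[.2,1,99,99.8]),'y',np.percentile(b,[.2,1,99,99.8]))
    for lo in np.arange(a.min(),a.max(),.03):
        s=(a>=lo)&(a<lo+.03); print(round(lo,3),s.sum(),np.round([b[s].min(),b[s].max()],3) if s.any() else '')
P=W.reshape(-1,3); m=(P[:,0]>.7)&(P[:,0]<.95)&(abs(P[:,1])<.2); print('tray zmax',np.nanpercentile(P[m,2],99.5), P[m&(P[:,2]>.02),0].min())
E
```

```text
top [ 0.7214 -0.0559  0.0885]
top [ 0.5566 -0.0477  0.0885]
top [ 0.5463 -0.0437  0.0885]
top [ 0.3948 -0.037   0.0885]
scene [ 0.5634 -0.0464  0.0885]
scene [ 0.7174 -0.0551  0.0885]
scene [ 0.3818 -0.0377  0.0885]
scene [ 0.5372 -0.0441  0.0885]
top x [0.36999731 0.37118535 0.73959093 0.84730871] y [-0.278649   -0.14006894  0.14564653  0.1530739 ]
0.369 915 [-0.142  0.135]
0.399 176 [-0.14   0.134]
0.429 135 [-0.139  0.135]
0.459 125 [-0.034  0.135]
0.489 138 [-0.283  0.134]
0.519 375 [-0.29   0.135]
0.549 821 [-0.289  0.135]
0.579 872 [-0.141  0.154]
0.609 907 [-0.141  0.155]
0.639 893 [-0.141  0.154]
0.669 867 [-0.142  0.155]
0.699 753 [-0.141  0.135]
0.729 334 [-0.139  0.135]
0.759 0 
0.789 0 
0.819 9 [-0.135  0.091]
0.849 4 [-0.073  0.042]
0.879 9 [-0.115  0.062]
0.909 1 [0.07 0.07]
scene x [0.36858619 0.37671106 0.74298526 0.744427  ] y [-0.26549494 -0.14098969  0.14628845  0.15291333]
0.365 206 [-0.022  0.134]
0.395 194 [-0.019  0.135]
0.425 72 [-0.025  0.135]
0.455 72 [-0.021  0.135]
0.485 113 [-0.143  0.135]
0.515 359 [-0.29   0.136]
0.545 540 [-0.282  0.135]
0.575 603 [-0.143  0.151]
0.605 666 [-0.144  0.154]
0.635 692 [-0.144  0.155]
0.665 729 [-0.143  0.154]
0.695 800 [-0.143  0.136]
0.725 696 [-0.144  0.136]
0.755 0 
0.785 0 
0.815 0 
0.845 0 
0.875 1 [-0.11 -0.11]
0.905 2 [0.03  0.041]
tray zmax 0.0933000360996903 0.7000336386444864
```

```bash
cat > plan.py <<'E'
from h import *
from scipy.spatial.transform import Rotation as Ro, Slerp
Y=-.072; ex=np.array([np.cos(Y),np.sin(Y),0]); ey=np.array([-ex[1],ex[0],0]); ez=np.array([0,0,1.])
C=np.array([.554,-.0447,.0895]); PIN={'f':C+.088*ex,'u':C-.088*ex}
def Rt(th,yaw=0): return Ro.from_matrix(np.c_[ey,ex,-ez])*Ro.from_euler('y',th)
def W(lid,x,y,z): return PIN[lid]+x*ex+y*ey+(z-.0895)*ez   # local x,y ; absolute z
def pose():
    s=manip.sense(); q=s['orientation']; return np.array(s['position']),Ro.from_quat([*q[1:],q[0]])
def rows(way,start=None):
    p,R=start or pose(); out=[]
    for tp,tR in way:
        sh=np.round(R.inv().apply(tp-p)*100,1); tu=np.round((R.inv()*tR).as_rotvec(),2)
        if abs(sh).max()>4.1 or np.linalg.norm(tu)>.125: print('LIMIT',len(out),sh,tu)
        p=p+R.apply(sh/100); R=R*Ro.from_rotvec(tu); out.append([*sh,*tu])
    for i in range(0,len(out),10): print('['+', '.join(','.join('%g'%(v+0) for v in r) for r in out[i:i+10])+']')
    print('end',np.round(p,3)); return p,R
def line(tp,tR,n=None,start=None):
    p,R=start or pose(); ang=(R.inv()*tR).magnitude()
    n=n or int(np.ceil(max(np.linalg.norm(tp-p)/.038,ang/.115,1)))
    S=Slerp([0,1],Ro.concatenate([R,tR])); return [(p+(tp-p)*k/n,S(k/n)) for k in range(1,n+1)]
def touch(lid,a,r,th,x=0,push=.0,h=.0095):
    """TCP touching the pushed face of leaf at angle a near radius r, finger tilt th"""
    m=1 if lid=='f' else -1            # mirrored for used: work with b=pi-a
    b=a if m==1 else np.pi-a; t=th*m
    l=np.array([np.cos(b),np.sin(b)]); n=np.array([-np.sin(b),np.cos(b)]); d=np.array([np.sin(t),-np.cos(t)]); s=np.array([d[1],-d[0]])
    off=-.0045 if m==1 else .0005-.001
    pts=np.array([-d*k+s*w for k in np.linspace(0,.08,81) for w in np.linspace(-h,h,5)])
    # leading tip corner sits at r
    k=np.argmax([(w*s)@n for w in(-h,h)]); c0=s*(-h,h)[k]
    rr=r-c0@l+pts@l; q=pts[(rr<.158)]@n; tt=off-q.max()+push
    g=(r-c0@l)*l+tt*n
    return W(lid,x,m*g[0],.0895+g[1])
E
python3 - <<'E'
from plan import *
st=rows(line(W('f',-.01,.30,.26),Rt(-.4)))
rows(line(W('f',-.01,.27,.20),Rt(-.96),start=st),st)
print(touch('f',0,.15,-.96), [np.round(touch('f',a,.15,t)-PIN['f']+[0,0,.0895],3) for a,t in((0,-.96),(.6,-.96),(1.57,-.6),(3.14,0))])
print([np.round(touch('u',a,.15,t)-PIN['u']+[0,0,.0895],3) for a,t in((2.77,.96),(2.4,.96),(1.57,.6),(0,0))])
E
```

```text
[-3.2,-1.6,-0.2,0.02,-0.02,0.08, -3.4,-1.3,-0.1,0.01,-0.02,0.08, -3.5,-1.1,-0.1,0.02,-0.01,0.07, -3.5,-0.8,0.1,0.01,-0.02,0.08, -3.6,-0.6,0.1,0.02,-0.02,0.08, -3.6,-0.2,0.1,0.01,-0.02,0.08, -3.6,0,0.3,0.02,-0.02,0.07, -3.6,0.3,0.3,0.02,-0.02,0.08, -3.5,0.6,0.4,0.01,-0.01,0.08, -3.5,0.9,0.4,0.02,-0.02,0.08]
[-3.4,1.1,0.4,0.01,-0.02,0.08, -3.3,1.5,0.6,0.02,-0.02,0.07, -3.1,1.6,0.5,0.01,-0.02,0.08, -3,2,0.6,0.02,-0.02,0.08, -2.9,2.1,0.6,0.02,-0.01,0.08, -2.6,2.4,0.6,0.01,-0.02,0.08, -2.4,2.6,0.6,0.02,-0.02,0.07, -2.3,2.8,0.6,0.01,-0.02,0.08]
end [0.653 0.248 0.26 ]
[-0.1,0,1.3,0,-0.11,0, 0.1,0,1.4,0,-0.11,0, 0.2,0,1.3,0,-0.11,0, 0.4,0,1.3,0,-0.12,0, 0.5,0,1.2,0,-0.11,0]
end [0.651 0.219 0.2  ]
[0.65295462 0.10401516 0.072056  ] [array([0.011, 0.155, 0.072]), array([0.009, 0.131, 0.163]), array([0.001, 0.012, 0.234]), array([-0.01 , -0.14 ,  0.094])]
[array([-0.011, -0.146,  0.134]), array([-0.008, -0.116,  0.183]), array([-0.001, -0.008,  0.234]), array([0.01, 0.14, 0.09])]
```

```bash
python3 -m jog '[-3.2,-1.6,-0.2,0.02,-0.02,0.08, -3.4,-1.3,-0.1,0.01,-0.02,0.08, -3.5,-1.1,-0.1,0.02,-0.01,0.07, -3.5,-0.8,0.1,0.01,-0.02,0.08, -3.6,-0.6,0.1,0.02,-0.02,0.08, -3.6,-0.2,0.1,0.01,-0.02,0.08, -3.6,0,0.3,0.02,-0.02,0.07, -3.6,0.3,0.3,0.02,-0.02,0.08, -3.5,0.6,0.4,0.01,-0.01,0.08, -3.5,0.9,0.4,0.02,-0.02,0.08]' 1 5
python3 -m jog '[-3.4,1.1,0.4,0.01,-0.02,0.08, -3.3,1.5,0.6,0.02,-0.02,0.07, -3.1,1.6,0.5,0.01,-0.02,0.08, -3,2,0.6,0.02,-0.02,0.08, -2.9,2.1,0.6,0.02,-0.01,0.08, -2.6,2.4,0.6,0.01,-0.02,0.08, -2.4,2.6,0.6,0.02,-0.02,0.07, -2.3,2.8,0.6,0.01,-0.02,0.08]'
python3 -m jog '[-0.1,0,1.3,0,-0.11,0, 0.1,0,1.4,0,-0.11,0, 0.2,0,1.3,0,-0.11,0, 0.4,0,1.3,0,-0.12,0, 0.5,0,1.2,0,-0.11,0, 0,0,0,0,0,0]'
python3 - <<'E'
from plan import *
s=manip.sense(); print(np.round(s['joint_pos'],2)); p,R=pose(); print((R.inv()*Rt(-.96)).as_rotvec().round(3),R.as_matrix().round(2))
E
```

```text
time_s: 0.93
position: [0.43, 0.4296, 0.2434]
orientation: [0.078, 0.48, 0.869, -0.087]
wrist_force: [1.0, -0.0, 0.7]
opening: 0.327
grasp_force: 0.0
time_s: 1.6
position: [0.6541, 0.2481, 0.26]
orientation: [0.136, 0.718, 0.667, -0.145]
wrist_force: [0.7, 0.8, 0.1]
opening: 0.005
grasp_force: 0.0
time_s: 2.1
position: [0.6476, 0.2228, 0.1903]
orientation: [0.315, 0.644, 0.607, -0.343]
wrist_force: [-1.6, 1.3, -2.8]
opening: 0.006
grasp_force: 0.0
[-0.98  0.92  0.59  1.27  0.34  1.61 -0.6 ]
[-0.001  0.009  0.013] [[ 0.03  1.   -0.06]
 [ 0.57 -0.07 -0.82]
 [-0.82 -0.01 -0.57]]
```

Run:
```python
from plan import *
st=rows(line(W('f',-.01,.205,.095),Rt(-.96)))
rows(line(W('f',-.01,.154,.062),Rt(-.96),n=4,start=st),st)
```

```text
[1,0.1,2.8,0,0,0, 1,0.1,2.7,0,0,0.01, 1,0.1,2.8,0,0.01,0, 0.9,0.1,2.8,0,0,0]
end [0.646 0.154 0.095]
[0,0,1.5,0,0,0, -0.1,0,1.5,0,0,0, 0,0,1.5,0,0,0, -0.1,0,1.5,0,0,0]
end [0.643 0.103 0.062]
```

```bash
python3 -m jog '[1,0.1,2.8,0,0,0, 1,0.1,2.7,0,0,0.01, 1,0.1,2.8,0,0.01,0, 0.9,0.1,2.8,0,0,0, 0,0,0,0,0,0]'
python3 -m jog '[0,0,1.5,0,0,0, -0.1,0,1.5,0,0,0, 0,0,1.5,0,0,0, -0.1,0,1.5,0,0,0,0,0,0,0,0,0,0,0,0,0,0,0]'
python3 - <<'E'
from plan import *
a,d=vision.camera("wrist");b,e=vision.camera("scene")
cv2.imwrite('pics/w1.png',np.hstack([a[:, :384],cv2.resize(b[150:280,170:300],None,fx=2.95,fy=2.95)[:384,:384]]))
E
```

```text
time_s: 2.52
position: [0.6485, 0.1457, 0.1026]
orientation: [0.312, 0.655, 0.601, -0.336]
wrist_force: [-0.8, -1.6, -0.6]
opening: 0.01
grasp_force: 0.0
time_s: 3.02
position: [0.649, 0.1047, 0.0722]
orientation: [0.313, 0.655, 0.604, -0.328]
wrist_force: [1.7, 4.5, -1.7]
opening: 0.004
grasp_force: 2.0
```

View pics/w1.png

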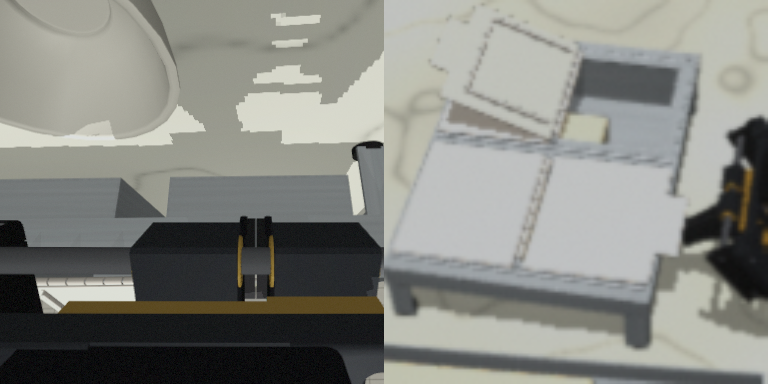

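The tool tip is just touching the lip edge, about 10 mm too high because of lag at the end of rows. I'll back off, lower it and re-insert.

```bash
python3 -m jog '[0,0,-1.5,0,0,0, 0,0,-1.5,0,0,0, 0.5,0,0.4,0,0,0, 0.5,0,0.4,0,0,0, 0,0,0,0,0,0, 0,0,0,0,0,0]'
python3 -m jog '[0,0,1,0,0,0, 0,0,1,0,0,0, 0,0,0.8,0,0,0, 0,0,0,0,0,0,0,0,0,0,0,0]'
python3 - <<'E'
from plan import *
p,R=pose(); v=p-PIN['f']; print('local',v@ex,v@ey,p[2],R.as_euler('zyx'), (R.inv()*Rt(-.96)).as_rotvec().round(3),manip.sense()['wrist_force'])
E
```

```text
time_s: 3.62
position: [0.6484, 0.1234, 0.0754]
orientation: [0.314, 0.654, 0.602, -0.334]
wrist_force: [0.1, -0.1, -0.2]
opening: 0.007
grasp_force: 0.0
time_s: 4.03
position: [0.6472, 0.1009, 0.0595]
orientation: [0.314, 0.654, 0.602, -0.333]
wrist_force: [-0.6, -0.4, 0.3]
opening: 0.006
grasp_force: 0.0
local -0.005477512418995263 0.15197079049287215 0.05954080519566585 [-1.51791784 -0.05753268  2.19153095] [ 0.001 -0.009 -0.011] [-0.56732834 -0.40818025  0.31407927]
```

Run:
```python
from plan import *
th=lambda a: -.96*np.clip((3.0-a)/2.4,0,1)
way=[(touch('f',a,.148-.004*min(a,1),th(a),x=-.005,push=.001),Rt(th(a))) for a in [0,.07,.14,.22]+list(np.arange(.33,1.65,.11))]
rows(way)
```

```text
[-0.9,0.1,-0.8,0,-0.01,-0.01, -0.9,0,-0.7,0,0,0, -1,0,-0.5,0,0,0, -1.1,0,-0.6,0,0,0, -1.6,0,-0.6,0,0,0, -1.7,0,-0.4,0,0,0, -1.7,0,-0.2,0,0,0, -1.7,0,0,0,0.03,0, -1.6,0,0.1,0,0.04,0, -1.5,0,0.2,0,0.04,0]
[-1.6,0,0.3,0,0.05,0, -1.5,0,0.3,0,0.04,0, -1.5,0,0.5,0,0.05,0, -1.5,0,0.5,0,0.04,0, -1.4,0,0.7,0,0.04,0, -1.4,0,0.7,0,0.05,0]
end [ 0.638 -0.035  0.228]
```

```bash
python3 -m jog '[-0.9,0.1,-0.8,0,-0.01,-0.01, -0.9,0,-0.7,0,0,0, -1,0,-0.5,0,0,0, -1.1,0,-0.6,0,0,0, -1.6,0,-0.6,0,0,0, -1.7,0,-0.4,0,0,0]'
python3 -m jog '[-1.7,0,-0.2,0,0,0, -1.7,0,0,0,0.03,0, -1.6,0,0.1,0,0.04,0, -1.5,0,0.2,0,0.04,0, -1.6,0,0.3,0,0.05,0, -1.5,0,0.3,0,0.04,0]'
python3 -m jog '[-1.5,0,0.5,0,0.05,0, -1.5,0,0.5,0,0.04,0, -1.4,0,0.7,0,0.04,0, -1.4,0,0.7,0,0.05,0,0,0,0,0,0,0,0,0,0,0,0,0]'
python3 - <<'E'
from plan import *
a,d=vision.camera("scene"); b,e=vision.camera("top"); cv2.imwrite('pics/s2.png',np.hstack([cv2.resize(a[90:280,140:330],(400,400)),cv2.resize(b[80:250,200:370],(400,400))]))
p,R=pose(); v=p-PIN['f']; print('local',v@ex,v@ey,p[2],manip.sense()['joint_pos'])
th=lambda a: -.96*np.clip((3.0-a)/2.4,0,1)
way=[(touch('f',a,.144,th(a),x=-.005,push=.001),Rt(th(a))) for a in list(np.arange(1.72,3.14,.11))+[3.14]]
rows(way)
E
```

```text
time_s: 4.53
position: [0.6478, 0.091, 0.1413]
orientation: [0.316, 0.649, 0.605, -0.336]
wrist_force: [-0.4, 2.1, -1.4]
opening: 0.007
grasp_force: 1.1
time_s: 5.03
position: [0.6429, 0.0241, 0.2125]
orientation: [0.254, 0.68, 0.633, -0.269]
wrist_force: [0.1, 1.1, -2.2]
opening: 0.006
grasp_force: 0.8
time_s: 5.53
position: [0.638, -0.037, 0.2305]
orientation: [0.196, 0.703, 0.651, -0.208]
wrist_force: [0.7, 0.2, -0.0]
opening: 0.006
grasp_force: 0.0
local -0.004633064875256337 0.01801091032399858 0.22817215841859292 [-0.67941639  0.54197132  0.59328629  1.63713206  0.29710469  1.18316652
 -0.33899871]
[-2.3,0,1.6,0,0.07,0, -1.2,-0.1,0.9,0,0.04,0, -1.2,0,1.1,0,0.05,0, -1,0,1.1,0,0.04,0, -1,0,1.2,0,0.04,0, -0.9,0,1.2,0,0.05,0, -0.9,0,1.3,0,0.04,0, -0.7,0,1.4,0,0.05,0, -0.7,0,1.4,0,0.04,0, -0.5,0,1.4,0,0.04,0]
[-0.4,0,1.5,0,0.05,0, -0.4,0,1.5,0,0.04,0, -0.2,0,1.6,0,0.03,0, -0.1,0,1.4,0,0,0]
end [ 0.627 -0.184  0.093]
```

View pics/s2.png

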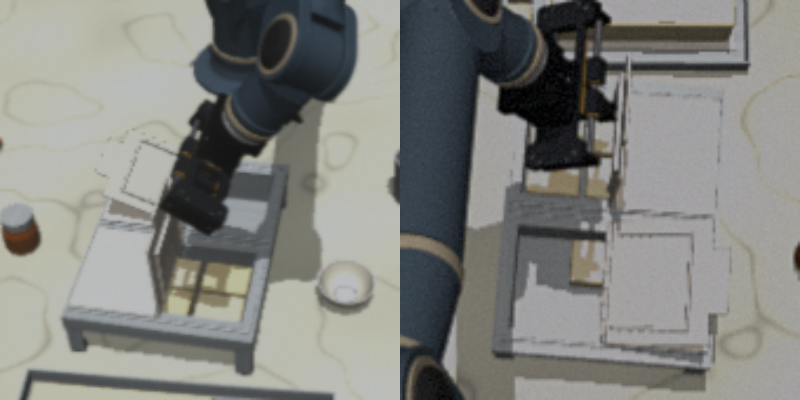

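The fresh leaf is upright, with the fingers on its left face and the used leaf clear. I'll carry it over.

```bash
python3 -m jog '[-1.2,0,0.8,0,0.03,0, -1.1,0,0.8,0,0.04,0, -1.2,-0.1,0.9,0,0.04,0, -1.2,0,1.1,0,0.05,0, -1,0,1.1,0,0.04,0, -1,0,1.2,0,0.04,0, -0.9,0,1.2,0,0.05,0, -0.9,0,1.3,0,0.04,0]'
python3 -m jog '[-0.7,0,1.4,0,0.05,0, -0.7,0,1.4,0,0.04,0, -0.5,0,1.4,0,0.04,0, -0.4,0,1.5,0,0.05,0, -0.4,0,1.5,0,0.04,0, -0.2,0,1.4,0,0.03,0, -0.1,0,1.2,0,0,0, 0,0,0.4,0,0,0, 0,0,0,0,0,0]'
python3 -m jog '[0,0,0.2,0,0,0, 0,0,0,0,0,0]'
```

```text
time_s: 6.3
position: [0.6307, -0.1423, 0.1883]
orientation: [0.085, 0.725, 0.678, -0.09]
wrist_force: [-0.3, 1.4, -0.3]
opening: 0.005
grasp_force: 0.4
time_s: 7.05
position: [0.6269, -0.1861, 0.0943]
orientation: [0.001, 0.731, 0.682, -0.001]
wrist_force: [-5.1, -2.2, 12.9]
opening: 0.009
grasp_force: 6.4
time_s: 7.22
position: [0.627, -0.1861, 0.0941]
orientation: [0.001, 0.731, 0.683, -0.001]
wrist_force: [-9.0, -1.3, 21.9]
opening: 0.004
grasp_force: 10.9
```

```bash
python3 -m jog '[0,0,-2,0,0,0, 0,0,-4,0,0,0, 0,0,-4,0,0,0, 0,0,-4,0,0,0, 0,0,-3,0,0,0, 0,0,0,0,0,0, 0,0,0,0,0,0]'
python3 - <<'E'
from plan import *
V=np.load('w.npz')['W'].reshape(-1,3)
d=np.array([0,np.sin(.96),-np.cos(.96)]); dw=d[1]*ey+d[2]*ez
t=touch('u',2.87,.148,.96,x=-.01); print(t, touch('u',2.767,.148,.96,x=-.01))
st=rows(line(W('u',-.01,-.26,.25),Rt(.6)))
st=rows(line(t-.06*dw,Rt(.96),start=st,n=6),st)
rows(line(t,Rt(.96),n=4,start=st),st)
E
```

```text
time_s: 7.8
position: [0.6285, -0.1834, 0.2625]
orientation: [0.002, 0.73, 0.683, 0.001]
wrist_force: [0.2, 0.5, -0.9]
opening: 0.006
grasp_force: 0.0
[ 0.44553156 -0.18631415  0.11773399] [ 0.44587869 -0.18150125  0.13322672]
[-2.1,-3,0.2,0,0.1,0, -2.1,-3.1,0,0,0.1,0, -2.1,-3,-0.3,0,0.1,0, -2.1,-3.1,-0.4,0,0.1,0, -2,-3,-0.6,0,0.1,0.01, -1.9,-3.1,-0.9,0,0.1,0]
end [ 0.437 -0.297  0.251]
[-0.1,0,1.9,0,0.06,0, -0.2,0,2,0,0.06,0, -0.3,0,1.9,0,0.06,0, -0.4,0,1.9,0,0.06,0, -0.5,0,1.8,0,0.06,0, -0.7,0,1.8,0,0.06,0]
end [ 0.442 -0.236  0.152]
[0,0,1.5,0,0,0, 0,0,1.5,0,0,0, 0,0,1.5,0,0,0, 0,0,1.5,0,0,0]
end [ 0.446 -0.187  0.118]
```

```bash
python3 -m jog '[-2.1,-3,0.2,0,0.1,0, -2.1,-3.1,0,0,0.1,0, -2.1,-3,-0.3,0,0.1,0, -2.1,-3.1,-0.4,0,0.1,0, -2,-3,-0.6,0,0.1,0.01, -1.9,-3.1,-0.9,0,0.1,0,0,0,0,0,0,0,0,0,0,0,0,0]'
python3 -m jog '[-0.1,0,1.9,0,0.06,0, -0.2,0,2,0,0.06,0, -0.3,0,1.9,0,0.06,0, -0.4,0,1.9,0,0.06,0, -0.5,0,1.8,0,0.06,0, -0.7,0,1.8,0,0.06,0,0,0,0,0,0,0,0,0,0,0,0,0]'
python3 - <<'E'
from plan import *
a,d=vision.camera("scene"); b,e=vision.camera("top"); cv2.imwrite('pics/s3.png',np.hstack([cv2.resize(a[90:280,110:300],(400,400)),cv2.resize(b[80:270,220:410],(400,400))]))
p,R=pose(); v=p-PIN['u']; print('local',v@ex,v@ey,p[2],np.round(manip.sense()['joint_pos'],2),(R.inv()*Rt(.96)).as_rotvec().round(3))
t=touch('u',2.87,.148,.96,x=-.01); rows(line(t,Rt(.96),n=4))
E
```

```text
time_s: 8.47
position: [0.4325, -0.2999, 0.2464]
orientation: [-0.203, 0.705, 0.645, 0.215]
wrist_force: [1.2, 0.8, -0.2]
opening: 0.006
grasp_force: 0.0
time_s: 9.13
position: [0.4405, -0.2343, 0.1498]
orientation: [-0.317, 0.651, 0.602, 0.338]
wrist_force: [0.5, -0.3, 0.1]
opening: 0.005
grasp_force: 0.0
local -0.010845809850819224 -0.19918232037315145 0.1519516586334497 [ 0.61  0.66  0.27  1.77 -0.76  1.59  1.15] [ 0.003  0.002 -0.003]
[0,0,1.5,0,0,0, 0,0,1.5,0,0,0, 0.1,0,1.6,0,0,0, 0,0.1,1.5,0,0,0]
end [ 0.446 -0.186  0.118]
```

View pics/s3.png

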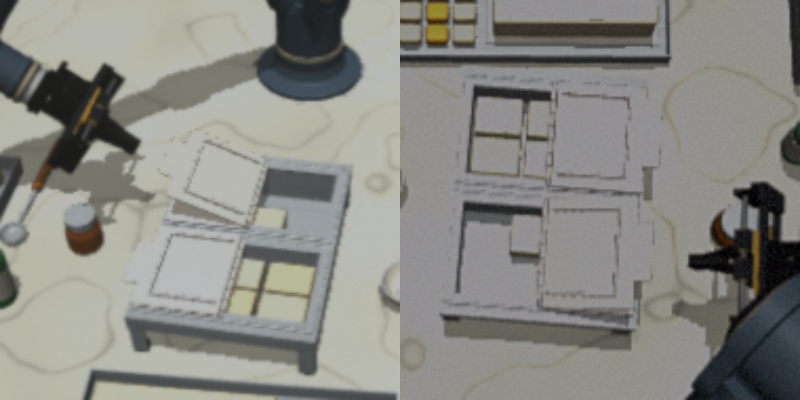

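```bash
python3 -m jog '[0,0,1.5,0,0,0, 0,0,1.5,0,0,0, 0.1,0,1.6,0,0,0, 0,0.1,1.5,0,0,0, 0,0,0,0,0,0, 0,0,0,0,0,0]'
python3 - <<'E'
from plan import *
p,R=pose(); v=p-PIN['u']; print('local',v@ex,v@ey,p[2])
th=lambda a: .96*np.clip((a-.2)/2.3,0,1)
way=[(touch('u',a,.148-.004*min(3.14-a,1),th(a),x=-.01,push=.002),Rt(th(a))) for a in [2.82,2.76,2.7,2.63,2.55]+list(np.arange(2.44,-.01,-.11))+[0]]
rows(way)
E
```

```text
time_s: 9.73
position: [0.4457, -0.1864, 0.1184]
orientation: [-0.313, 0.651, 0.603, 0.338]
wrist_force: [-0.4, -0.0, -0.0]
opening: 0.005
grasp_force: 0.0
local -0.009832911981195616 -0.14915370239426837 0.11836092583416674
[0.9,0,-0.1,0,0,0, 0.9,0,-0.3,0,0,0, 0.9,0,-0.1,0,0,0, 1.1,0,-0.2,0,0,0, 1.3,0,0,0,0,0, 1.6,0,0.1,0,-0.02,0, 1.6,0,0.2,0,-0.05,0, 1.5,0,0.3,0,-0.05,0, 1.6,-0.1,0.4,0,-0.04,0, 1.5,0,0.5,0,-0.05,0]
[1.4,0,0.5,0,-0.04,0, 1.5,0,0.7,0,-0.05,0, 1.3,0,0.7,0,-0.04,0, 1.4,0,0.8,0,-0.05,0, 1.2,0,0.9,0,-0.05,0, 1.2,0,1,0,-0.04,0, 1.2,0,1.1,0,-0.05,0, 1,0,1.1,0,-0.04,0, 1,0,1.2,0,-0.05,0, 0.9,0,1.3,0,-0.05,-0.01]
[0.8,0,1.3,0,-0.04,0, 0.8,0,1.3,0,-0.05,0, 0.6,0,1.5,0,-0.04,0, 0.5,0,1.4,0,-0.05,0, 0.5,0,1.5,0,-0.05,0, 0.3,0,1.5,0,-0.04,0, 0.3,0,1.5,0,-0.02,0, 0.1,-0.1,1.6,0,0,0, 0,0,0.3,0,0,0]
end [0.465 0.097 0.088]
```

```bash
python3 -m jog '[0.9,0,-0.1,0,0,0, 0.9,0,-0.3,0,0,0, 0.9,0,-0.1,0,0,0, 1.1,0,-0.2,0,0,0, 1.3,0,0,0,0,0, 1.6,0,0.1,0,-0.02,0, 1.6,0,0.2,0,-0.05,0, 1.5,0,0.3,0,-0.05,0, 1.6,-0.1,0.4,0,-0.04,0, 1.5,0,0.5,0,-0.05,0]'
python3 -m jog '[1.4,0,0.5,0,-0.04,0, 1.5,0,0.7,0,-0.05,0, 1.3,0,0.7,0,-0.04,0, 1.4,0,0.8,0,-0.05,0,0,0,0,0,0,0]'
python3 - <<'E'
from plan import *
p,R=pose(); v=p-PIN['u']; print('local',v@ex,v@ey,p[2])
a,d=vision.camera("scene"); cv2.imwrite('pics/s4.png',cv2.resize(a[90:280,110:300],(400,400)))
E
```

```text
time_s: 10.57
position: [0.4509, -0.1026, 0.2151]
orientation: [-0.247, 0.684, 0.631, 0.268]
wrist_force: [-0.1, -0.7, 0.2]
opening: 0.006
grasp_force: 0.8
time_s: 10.98
position: [0.4554, -0.0374, 0.2306]
orientation: [-0.192, 0.702, 0.654, 0.207]
wrist_force: [-0.7, 1.0, -0.3]
opening: 0.004
grasp_force: 0.0
local -0.010894407323833259 0.0001737870138762263 0.23059473322602803
```

View pics/s4.png

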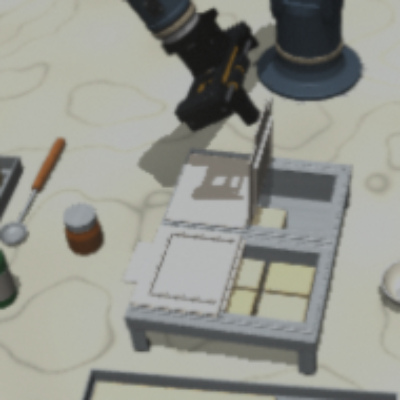

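The used leaf is upright and just past vertical, with the fingers on its right face. I'll bring it down.

```bash
python3 -m jog '[1.2,0,0.9,0,-0.05,0, 1.2,0,1,0,-0.04,0, 1.2,0,1.1,0,-0.05,0, 1,0,1.1,0,-0.04,0, 1,0,1.2,0,-0.05,0, 0.9,0,1.3,0,-0.05,-0.01, 0.8,0,1.3,0,-0.04,0]'
python3 -m jog '[0.8,0,1.3,0,-0.05,0, 0.6,0,1.5,0,-0.04,0, 0.5,0,1.4,0,-0.05,0, 0.5,0,1.5,0,-0.05,0, 0.3,0,1.5,0,-0.04,0, 0.3,0,1.5,0,-0.02,0, 0.1,-0.1,1.4,0,0,0, 0,0,0.3,0,0,0,0,0,0,0,0,0]'
python3 -m jog '[0,0,0.2,0,0,0, 0,0,0,0,0,0]'
```

```text
time_s: 11.62
position: [0.4631, 0.0546, 0.1874]
orientation: [-0.084, 0.726, 0.677, 0.091]
wrist_force: [-0.1, -1.0, 0.5]
opening: 0.004
grasp_force: 0.5
time_s: 12.37
position: [0.4651, 0.0968, 0.0894]
orientation: [-0.001, 0.732, 0.682, -0.0]
wrist_force: [0.1, 1.1, 1.6]
opening: 0.01
grasp_force: 1.0
time_s: 12.53
position: [0.4652, 0.0967, 0.0891]
orientation: [-0.001, 0.732, 0.681, 0.0]
wrist_force: [-6.0, 2.2, 17.6]
opening: 0.005
grasp_force: 8.7
```

Pressed flat. I'll lift clear and check.

```bash
python3 -m jog '[0,0,-2,0,0,0, 0,0,-4,0,0,0, 0,0,-4,0,0,0, 4,0,-2,0,0,0, 4,0,0,0,0,0, 4,0,0,0,0,0, 4,0,0,0,0,0, 0,0,0,0,0,0, 0,0,0,0,0,0, 0,0,0,0,0,0]'
python3 - <<'E'
from plan import *
a,d=vision.camera("top"); P=cloud('top',d).reshape(-1,3); b,e=vision.camera("scene"); Q=cloud('scene',e).reshape(-1,3)
for l,sg in(('u',1),('f',-1)):
  for C in(P,Q):
    x=(C-PIN[l])@ex; y=sg*((C-PIN[l])@ey)
    for lo,hi in((.01,.03),(.115,.13),(.14,.155)):
        m=(abs(x)<.035)&(y>lo)&(y<hi)&(C[:,2]>.06)&(C[:,2]<.15); print(l,lo,m.sum(),np.median(C[m,2]).round(4),end=' | ')
    print()
z=np.load('a.npz'); print([(abs(cv2.cvtColor(a,6).astype(int)-cv2.cvtColor(z['a'],6))[v-22:v+22,u-22:u+22]>40).sum() for u,v in((208,166),(379,187),(168,240),(412,148),(418,225),(100,170))])
cv2.imwrite('pics/end.png',a)
E
```

```text
time_s: 13.37
position: [0.476, 0.2517, 0.2052]
orientation: [0.0, 0.732, 0.681, -0.001]
wrist_force: [0.1, 0.1, 0.3]
opening: 0.006
grasp_force: 0.0
u 0.01 155 0.0889 | u 0.115 115 0.0895 | u 0.14 115 0.0892 | 
u 0.01 86 0.0895 | u 0.115 69 0.089 | u 0.14 64 0.0891 | 
f 0.01 140 0.0942 | f 0.115 112 0.0937 | f 0.14 111 0.0938 | 
f 0.01 105 0.0942 | f 0.115 82 0.0935 | f 0.14 76 0.0943 | 
[np.int64(450), np.int64(0), np.int64(400), np.int64(0), np.int64(0), np.int64(0)]
```

View pics/end.png

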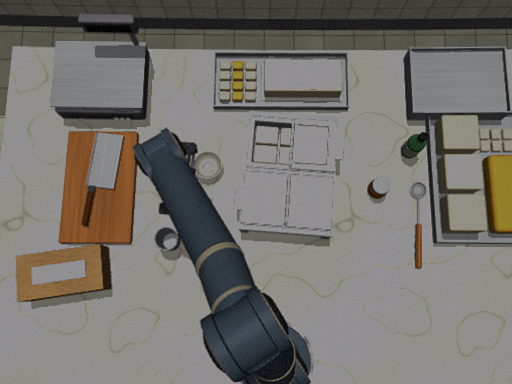

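Both leaves are flat: used z≈.089 and fresh z≈.094 out to the lip. The dish is at (208,166) and the tumbler at (168,240), as before. The differences flagged there are only the arm and its shadow.

```bash
python3 -c "
from bench import manip; print(manip.sign_off())"
```

```text
the job is handed in; nothing more can be done
None
```

The job is handed in: the used pan's leaf is folded closed and the fresh pan's leaf lies flat on its fixed half (both checked by depth camera before sign-off), nothing else on the counter moved, and it took about 13.5 s; the hand-in returned no verdict.

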